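# Sort the sockets onto the hanging rail

## Task

Put the four steel sockets back on the rail in order of size, one on each pin and pushed down until it sits on its black clip: the smallest next to the red hanging eye, then each larger one in turn, the largest at the black foot, so that the heavy ones are at the bottom when the rail is hung up. The largest has been left on a wrong pin; leave all four standing on their pins, let go of and at rest.

Things in the scene. Friction and masses are not known exactly. Their poses are not given: they have to be found in the camera images.
- socket_34: smallest of four loose round bright-steel wrench sockets, 60 mm tall: nose 34 mm across from 30 mm up to the open hexagon mouth, drive end 34 mm across below. A 19 mm square hole opens in its underside. Origin: centre of the underside; z up its axis; yaw random. Grip the nose in any direction that is clear. At the start upright on the bench beside the rail. About 0.22 kg.
- socket_43: second smallest of four loose round bright-steel wrench sockets, 64 mm tall: nose 43 mm across from 30 mm up to the open hexagon mouth, drive end 39 mm across below. A 19 mm square hole opens in its underside. Origin: centre of the underside; z up its axis; yaw random. Grip the nose in any direction that is clear. At the start upright on the bench beside the rail. About 0.34 kg.
- socket_52: second largest of four loose round bright-steel wrench sockets, 68 mm tall: nose 52 mm across from 30 mm up to the open hexagon mouth, drive end 44 mm across below. A 19 mm square hole opens in its underside. Origin: centre of the underside; z up its axis; yaw random. Grip the nose in any direction that is clear. At the start upright on the bench beside the rail. About 0.5 kg.
- socket_61: largest of four loose round bright-steel wrench sockets, 74 mm tall: nose 61 mm across from 30 mm up to the open hexagon mouth, drive end 48 mm across below. A 19 mm square hole opens in its underside. Origin: centre of the underside; z up its axis; yaw random. Grip the nose in any direction that is clear. At the start on a wrong pin, one of the middle two. About 0.68 kg.
- pin_1: pin 1 of 4 on the fixed rail, from the robot's left to right: round steel pin on a black clip, 11 mm thick, tapering above 12 mm to a tip at 27.5 mm. Origin: foot of the pin on the clip's top face (the seat), 14 mm above the bench; z up, y along the rail to pin 1. Pins 68 to 88 mm apart; rail aluminium, 40 x 320 x 10 mm, lying crosswise before the robot.
- pin_2: pin 2 of 4 on the fixed rail, from the robot's left to right: round steel pin on a black clip, 11 mm thick, tapering above 12 mm to a tip at 27.5 mm. Origin: foot of the pin on the clip's top face (the seat), 14 mm above the bench; z up, y along the rail to pin 1. Pins 68 to 88 mm apart; rail aluminium, 40 x 320 x 10 mm, lying crosswise before the robot.
- pin_3: pin 3 of 4 on the fixed rail, from the robot's left to right: round steel pin on a black clip, 11 mm thick, tapering above 12 mm to a tip at 27.5 mm. Origin: foot of the pin on the clip's top face (the seat), 14 mm above the bench; z up, y along the rail to pin 1. Pins 68 to 88 mm apart; rail aluminium, 40 x 320 x 10 mm, lying crosswise before the robot.
- pin_4: pin 4 of 4 on the fixed rail, from the robot's left to right: round steel pin on a black clip, 11 mm thick, tapering above 12 mm to a tip at 27.5 mm. Origin: foot of the pin on the clip's top face (the seat), 14 mm above the bench; z up, y along the rail to pin 1. Pins 68 to 88 mm apart; rail aluminium, 40 x 320 x 10 mm, lying crosswise before the robot.
- hanging_eye: red flat plastic ring (42 mm outside, 22 mm inside, 10 mm high) at one end of the rail, by which the rail hangs on the wall; fixed. It is at the left end (beyond pin 1) or at the right end (beyond pin 4), 56 to 66 mm from the end pin. Origin: its centre, on the bench.
- end_foot: plain black block (44 x 42 x 12 mm) at the other end of the rail, the bottom end when the rail hangs; fixed. Origin: centre of its underside. (Fixed neighbours on the bench: vice 91 mm tall at x 0.48 to 0.65, y 0.12 to 0.22; parts box, lid 120 mm up, at x 0.54 to 0.63, y -0.02 to 0.10; clamp 69 mm; stand 0.2 m tall beyond x 0.74: keep the gripper clear.)

How it is judged:
At the end, for the whole second after the job is handed in: From the hanging eye to the foot the pins carry the sockets of 34, 43, 52 and 61 mm, in this order. Each socket's axis is within 8 mm of its pin, its underside within 3 mm of the clip's top face, it leans less than 0.12 rad and is at rest (under 0.01 m/s) (((horizontal distance between hanging_eye and pin_1 below 0.1 m and (horizontal distance between socket_34 and pin_1 below 0.008 m and z of socket_34 in the frame of pin_1 between -0.003 and 0.003 m and angle between socket_34's own z axis and vertical below 0.12 rad) and (horizontal distance between socket_43 and pin_2 below 0.008 m and z of socket_43 in the frame of pin_2 between -0.003 and 0.003 m and angle between socket_43's own z axis and vertical below 0.12 rad) and (horizontal distance between socket_52 and pin_3 below 0.008 m and z of socket_52 in the frame of pin_3 between -0.003 and 0.003 m and angle between socket_52's own z axis and vertical below 0.12 rad) and (horizontal distance between socket_61 and pin_4 below 0.008 m and z of socket_61 in the frame of pin_4 between -0.003 and 0.003 m and angle between socket_61's own z axis and vertical below 0.12 rad)) or (horizontal distance between hanging_eye and pin_4 below 0.1 m and (horizontal distance between socket_34 and pin_4 below 0.008 m and z of socket_34 in the frame of pin_4 between -0.003 and 0.003 m and angle between socket_34's own z axis and vertical below 0.12 rad) and (horizontal distance between socket_43 and pin_3 below 0.008 m and z of socket_43 in the frame of pin_3 between -0.003 and 0.003 m and angle between socket_43's own z axis and vertical below 0.12 rad) and (horizontal distance between socket_52 and pin_2 below 0.008 m and z of socket_52 in the frame of pin_2 between -0.003 and 0.003 m and angle between socket_52's own z axis and vertical below 0.12 rad) and (horizontal distance between socket_61 and pin_1 below 0.008 m and z of socket_61 in the frame of pin_1 between -0.003 and 0.003 m and angle between socket_61's own z axis and vertical below 0.12 rad))) and linear speed of each of socket_34, socket_43, socket_52, socket_61 below 0.01 m/s); the robot touches nothing.
It also fails if it takes over 96 s, if anything falls off the work surface, if the arm or the gripper's body presses on something with over 40 N, if the wrist force passes 120 N, or if a joint passes its speed limit or range.

## Robot

A 6-joint arm with a two-finger parallel gripper is mounted at the origin on a cart in front of the work surface, level with it; the furniture and walls round the work are solid. World frame = base frame: x ahead of the robot, y to its left, z up, the work surface at z = 0. Lengths are in m, angles in rad, forces in N, time in s.
With the tool pointing down it reaches from about 0.375 to 0.9 m from the base axis. Payload 3.1 kg.
Tool frame: the origin (TCP) lies at the centre of the arm's flange, where the gripper is bolted on; the fingertips stand robot.tip_extent ahead of it and the grasp point (between the pads) lies 164 mm ahead of it (robot.tip_extent is the distance from the TCP to the fingertips, in m); z points along the fingers, y is the line along which they close (so a half turn about z gives the same grasp; the last joint's range is limited). The gripper opens to 87 mm and grips with 3 to 60 N. Pads are 19 mm wide; open, the fingers measure 117 mm over their backs; the gripper's body (75 mm by 190 mm) begins 51 mm behind the grasp point.
Start: joints at [-1.423, 0.527, 1.433, -0, 1.181, -0.178], TCP at [0.201, -0.592, 0.405] pointing down, gripper open.
Joint ranges: [-3.08, 3.08], [-0.75, 2.2], [0.22, 2.44], [-1.43, 4.57], [0, 2.65], [-2.85, 2.85]. Speed limits (rad/s): [2.79, 2.79, 3.14, 3.14, 3.14, 3.14].

## Interface

Orientations are given as a unit quaternion [x, y, z, w].
In Python, from rig import get_obs, camera, hand_in, cut_out, robot gives the robot as it stands.
- The arm moves only by the tool step_arm, never from a script. Its argument "rows" is a list of rows, each a list of 6 numbers: the shift along the world's x, y, z in m, then the turn, a rotation vector about the world's x, y, z in degrees. A call has 1 to 12 rows; each row shifts and turns the commanded pose from where the row before left it; what a row does not reach is not made up. A row lasts 1/8 s, in which the tool goes at most 62.5 mm and 10.7 degrees, less where a joint would pass 70% of its speed; a pose out of reach is approached as far as the arm can. A call is refused whole if a number of a shift passes 0.0625 or a number of a turn 10.7, either way. A call with a gripper value outside its range is refused whole. "jaw" is the finger opening in m, from 0 to 0.087, set as the call begins (left out, the last holds). The fingers move at their own pace and stop on an object; "squeeze" is the grip in N (left out, the last holds). Time passes only in rows, so rows that do not move let the fingers close. It gives the time, the measured TCP pose, the force, the opening and the grip force at its end, in the units of the state.
- get_obs(): the state, without advancing time (a new reading comes with each control period).
- camera(name): name is "scene" or "top" or "wrist"; returns a dict with "pixels" (384x512x3 uint8, blue, green, red), "depth" (384x512 float32, m along the optical axis (not along the pixel's ray), 0 where there is no reading), "fov_y" (degrees; the focal length in pixels is half the picture's height over the tangent of half this angle, whatever the lens; pixels are square), "cx", "cy" (the principal point, pixels), "extrinsics" (4x4, takes a point from camera to world coordinates); the wrist camera has in their place "mount" (4x4, takes a point from camera to tool coordinates, whose origin is the TCP and whose axes are the flange's). Camera axes: x right, y up, looking along -z (the intrinsics and any distortion apply to the point x, -y, -z); pixel columns grow to the right and rows downward; lengths in m; the calibration is good to about 2 mm. A picture is of the moment at which its call begins: read the wrist's pose just before it.
- hand_in(): hands the job in; it is judged then, once.
Trained networks look in the newest picture that a camera, given by its name, has taken for a name from the list of things; names that differ only in an ending like _2 or _b are one class to them, and where a whole thing is asked for, a point or a joint stands for the part that bears it (a point fixed in the world has none). Each returns a list of dicts, best first, with "confidence" (0 to 1); they miss things now and then, are a little off and sometimes report something else, mostly with a low value. They report only what shows in the picture. A call takes as long as a camera call.
- cut_out(label, camera): "region" (384x512 bool, what is visible of it) and "extent" ([centre column, centre row, width, height] in pixels, round what is visible of it).
The state is a dict: "time": time; "q": joint angles; "joint_velocities": joint speeds; "joint_torque": joint torques, N m; "position": TCP position; "tool_rot": TCP orientation; "ft_force": force on the tool from outside, world axes, zero at the start; "moment": the same for the moment, N m; "grip_width": finger opening in m; "grip_force": force on a finger pad.
Only numpy, scipy, OpenCV 4.12 (cv2) and the standard library are available. Lean on these libraries where they do the work, as an engineer would, in place of code of your own. Each camera call takes 0.05 s, during which the arm holds its last target. There are 200 camera calls.

## Working session

There is one attempt and no reset: what is moved stays moved. The work goes in short steps, Python scripts to look and compute and a tool call to move; the robot and the scene stay as the last step left them, time stands still between calls to the robot, and variables do not carry over. Pictures are saved under pics/ and viewed, at most 14 in all, crops included, and the job is handed in when it is done.

Besides the shell and the picture viewer there is one more tool, called in YAML: its name, and indented under it one key for each argument. step_arm: Moves the arm, as the interface text tells. Its arguments: {"type":"object","properties":{"rows":{"type":"array"},"jaw":{"type":"number"},"squeeze":{"type":"number"}},"required":["rows"]}

```bash
mkdir -p pics
cat > h.py <<'E'
import numpy as np, cv2
from rig import get_obs, camera, hand_in, cut_out, robot
from scipy.spatial.transform import Rotation as R
def cloud(c, T=None):
    f=192/np.tan(np.radians(c["fov_y"])/2)
    v,u=np.mgrid[0:384,0:512]; d=c["depth"]
    P=np.stack([(u-c["cx"])/f*d,-(v-c["cy"])/f*d,-d],-1)
    T=c["extrinsics"] if T is None else T
    W=P@T[:3,:3].T+T[:3,3]; W[d==0]=np.nan
    return W
def look(n):
    o=get_obs(); c=camera(n); T=None
    if n=="wrist":
        M=np.eye(4); M[:3,:3]=R.from_quat(o["tool_rot"]).as_matrix(); M[:3,3]=o["position"]; T=M@c["mount"]
    return c, cloud(c,T)
E
python3 - <<'E'
from h import *
o=get_obs(); print(o, robot.tip_extent)
for n in("scene","top"):
    c,W=look(n); cv2.imwrite(f"pics/{n}0.png",c["pixels"]); print(n,{k:c[k] for k in c if k not in("pixels","depth")})
    for l in["socket_34","socket_43","socket_52","socket_61","pin_1","hanging_eye","end_foot"]:
        for r in cut_out(l,n)[:4]:
            p=W[r["region"]]; p=p[~np.isnan(p[:,0])]
            if len(p): print(l,round(r["confidence"],2),np.round(r["extent"]),"n",len(p),"med",np.round(np.median(p,0),3),"min",np.round(np.percentile(p,3,axis=0),3),"max",np.round(np.percentile(p,97,axis=0),3))
E
```

```text
{'time': 0.0, 'q': array([-1.42250564e+00,  5.28441728e-01,  1.43392669e+00, -2.01599931e-05,
        1.18140738e+00, -1.78513447e-01]), 'joint_velocities': array([ 8.85923027e-04,  1.90560601e-03,  6.38591035e-04,  2.43121203e-03,
       -1.15643541e-04,  6.38316146e-05]), 'joint_torque': array([ 8.08253990e-04, -4.40041494e+01, -1.76588738e+01,  6.32102718e-02,
        5.81855793e-02, -1.75753626e-04]), 'position': array([ 0.20060016, -0.59155459,  0.40377847]), 'tool_rot': array([ 9.86678348e-01,  1.62679578e-01,  7.17441514e-06, -1.09159186e-03]), 'ft_force': array([-0.16547784, -1.07161266,  0.00268866]), 'moment': array([ 0.00122514,  0.02448876, -0.01934522]), 'grip_force': 0.0, 'grip_width': 0.08686250722995391} 0.1822
scene {'fov_y': 56.736888068938555, 'cx': 255.68585554142587, 'cy': 193.70445960406514, 'extrinsics': array([[-0.74172498,  0.24759495, -0.62333041, -0.1651913 ],
       [-0.67016533, -0.31083816,  0.6739867 ,  0.78210386],
       [-0.02687918,  0.9176472 ,  0.39648598,  0.48927229],
       [ 0.        ,  0.        ,  0.        ,  1.        ]])}
socket_34 0.75 
[... 4886 characters left out ...]
. 218.  19.  16.] n 176 med [ 0.464 -0.038  0.015] min [ 0.45  -0.055  0.007] max [ 0.478 -0.022  0.034]
pin_1 0.53 [308. 222.   7.  11.] n 39 med [ 0.457 -0.114  0.016] min [ 0.449 -0.124  0.012] max [ 0.464 -0.108  0.042]
pin_1 0.47 [340. 226.  15.  11.] n 161 med [ 0.448 -0.191  0.014] min [ 0.434 -0.209  0.011] max [ 0.461 -0.177  0.038]
hanging_eye 0.58 [396. 231.  15.  21.] n 170 med [ 0.433 -0.33   0.01 ] min [ 0.415 -0.347  0.003] max [ 0.453 -0.311  0.013]
hanging_eye 0.44 [149. 219.  29.  25.] n 451 med [0.466 0.288 0.056] min [0.443 0.257 0.002] max [0.488 0.303 0.07 ]
end_foot 0.75 [254. 215.  17.  15.] n 301 med [0.471 0.023 0.012] min [0.451 0.002 0.007] max [0.492 0.043 0.015]
```

```bash
cat >> h.py <<'E'
from scipy.optimize import least_squares
def sockets(n, c, W):
    "fit circle to the top rim of each socket"
    out=[]
    for r in cut_out("socket_61",n):
        if r["confidence"]<.4: continue
        p=W[r["region"]]; p=p[~np.isnan(p[:,0])]
        if len(p)<60: continue
        zt=np.percentile(p[:,2],90); q=p[(p[:,2]>zt-.006)]
        (cx,cy),rad=cv2.minEnclosingCircle(q[:,:2].astype(np.float32)*1000)
        out.append((round(r["confidence"],2),round(cx),round(cy),round(2*rad),round(zt*1000)))
    return out
def pins(n,c,W):
    out=[]
    for r in cut_out("pin_1",n):
        if r["confidence"]<.3: continue
        p=W[r["region"]]; p=p[~np.isnan(p[:,0])]; q=p[(p[:,2]>.022)&(p[:,2]<.045)]
        if len(q)>3: out.append((round(r["confidence"],2),len(q),np.round(q.mean(0)*1000,1),np.round((np.ptp(q[:,:2],axis=0))*1000,1)))
    return out
E
python3 - <<'E'
from h import *
c,W=look("top"); im=c["pixels"]
cv2.imwrite("pics/top1.png",cv2.resize(im[100:290,90:430],None,fx=2.3,fy=2.3,interpolation=cv2.INTER_CUBIC))
print(*sockets("top",c,W),sep="\n"); print(*pins("top",c,W),sep="\n")
m=(W[...,2]>.022)&(W[...,2]<.06)&(W[...,0]>.4)&(W[...,0]<.5)&(W[...,1]<-.0)&(W[...,1]>-.3)
n,l,s,ce=cv2.connectedComponentsWithStats(m.astype(np.uint8))
for i in range(1,n): print(s[i],np.round(W[l==i].mean(0)*1000,1))
E
```

```text
(0.84, 457, -114, 61, 89)
(0.7, 466, 281, 53, 69)
(0.68, 656, -189, 44, 65)
(0.68, 440, -266, 11, 24)
(0.5, 584, 320, 35, 61)
(0.65, 19, array([ 439.4, -265.2,   30.7]), array([10. ,  6.7]))
(0.58, 20, array([ 456.2, -111.7,   35.3]), array([18.3, 13.2]))
(0.58, 16, array([ 447.6, -190.8,   33.6]), array([9.8, 5.8]))
(0.54, 16, array([464.1, -39.7,  33.7]), array([9.7, 7.6]))
[304 210  18  20 237] [ 459.  -119.4   40. ]
[301 212   1   1   1] [475.9 -90.4  55.3]
[299 215   1   1   1] [469.4 -86.3  47.3]
[278 216   4   5  16] [464.1 -39.7  33.7]
[298 219   1   3   3] [457.5 -83.8  45.4]
[299 223   5   8   8] [441.5 -88.4  51.3]
[340 222   4   5  16] [ 447.6 -190.8   33.6]
[370 225   5   5  19] [ 439.4 -265.2   30.7]
[305 231   1   1   1] [430.5 -98.7  55.7]
[307 232   1   1   1] [ 428.3 -104.    51. ]
```

View pics/top1.png

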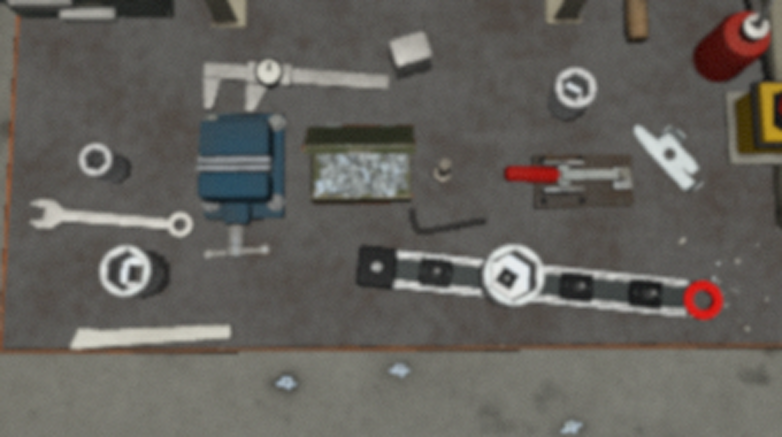

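step_arm:
  rows:
    - [0.0256,0.0478,0,0,0,-2.5]
    - [0.0256,0.0478,0,0,0,-2.5]
    - [0.0256,0.0478,0,0,0,-2.5]
    - [0.0256,0.0478,0,0,0,-2.5]
    - [0.0256,0.0478,0,0,0,-2.5]
    - [0.0256,0.0478,0,0,0,-2.5]
    - [0.0256,0.0478,0,0,0,-2.5]
    - [0.0256,0.0478,0,0,0,-2.5]
    - [0.0256,0.0478,0,0,0,-2.5]
    - [0.0256,0.0478,0,0,0,-2.5]
    - [0,0,0,0,0,0]
    - [0,0,0,0,0,0]
  jaw: 0.087

```text
time: 2.45
position: [0.4566, -0.114, 0.4048]
tool_rot: [0.999, -0.054, 0.0, 0.0]
ft_force: [-0.2, -0.5, -0.5]
grip_width: 0.0868
grip_force: 0.0
```

```bash
cat >> h.py <<'E'
def state():
    o=get_obs(); T=R.from_quat(o["tool_rot"]).as_matrix()
    print("t",round(o["time"],2),"pos",np.round(o["position"]*1000,1),"closing angle from y",round(np.degrees(np.arctan2(-T[0,1],T[1,1])),1),"tilt",round(np.degrees(np.arccos(-T[2,2])),2),"q6",round(o["q"][5],2),"F",np.round(o["ft_force"],1),"w",round(o["grip_width"]*1000,1),"g",round(o["grip_force"],1))
E
python3 - <<'E'
from h import *
state(); c,W=look("wrist"); print(c["mount"].round(3))
cv2.imwrite("pics/w1.png",c["pixels"])
print(*sockets("wrist",c,W),sep="\n"); print(*pins("wrist",c,W),sep="\n")
E
```

```text
t 2.45 pos [ 456.6 -114.   404.8] closing angle from y 173.8 tilt 0.04 q6 1.2 F [-0.2 -0.5 -0.5] w 86.8 g 0.0
[[ 0.001  0.963  0.271  0.075]
 [ 1.    -0.001 -0.     0.   ]
 [ 0.     0.271 -0.963  0.021]
 [ 0.     0.     0.     1.   ]]
(0.59, 457, -114, 61, 87)
(0.95, 73, array([ 450. , -191.5,   32.4]), array([10.6,  9.3]))
(0.82, 88, array([ 441.7, -265.5,   31.4]), array([10.9,  8.2]))
(0.79, 70, array([466.4, -41.9,  32.5]), array([9.9, 9. ]))
(0.69, 64, array([ 458.9, -114.5,   32.6]), array([8.6, 9. ]))
```

View pics/w1.png

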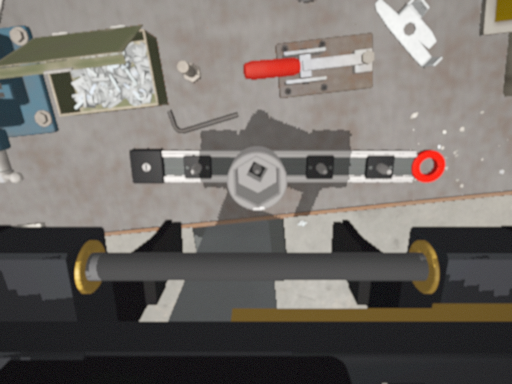

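step_arm:
  rows:
    - [0,0,-0.055,0,0,0]
    - [0,0,-0.055,0,0,0]
    - [0,0,-0.045,0,0,0]
    - [0,0,-0.02,0,0,0]
    - [0,0,0,0,0,0]
    - [0,0,0,0,0,0]

```text
time: 3.35
position: [0.4569, -0.1148, 0.2304]
tool_rot: [0.998, -0.055, 0.001, 0.0]
ft_force: [-0.0, -0.2, 0.5]
grip_width: 0.0869
grip_force: 0.0
```

step_arm:
  rows:
    - [0,0,0,0,0,0]
    - [0,0,0,0,0,0]
    - [0,0,0,0,0,0]
    - [0,0,0,0,0,0]
    - [0,0,0,0,0,0]
  jaw: 0.05
  squeeze: 40

```text
time: 3.98
position: [0.4568, -0.114, 0.2302]
tool_rot: [0.999, -0.055, 0.0, 0.0]
ft_force: [-0.8, -1.9, 5.8]
grip_width: 0.0606
grip_force: 40.0
```

step_arm:
  rows:
    - [0,0,0.02,0,0,0]
    - [0,0,0.025,0,0,0]
    - [0.002,0.0183,0,0,0,0]
    - [0.002,0.0183,0,0,0,0]
    - [0.002,0.0183,0,0,0,0]
    - [0.0022,0.0181,0,0,0,0]
    - [0,0,0,0,0,0]
    - [0,0,0,0,0,0]
    - [0,0,0,0,0,0]

```text
time: 5.1
position: [0.4648, -0.0414, 0.2745]
tool_rot: [0.998, -0.055, -0.0, -0.0]
ft_force: [-0.1, 0.5, -6.4]
grip_width: 0.0606
grip_force: 40.0
```

Run:
```python
from h import *
state()
for n in("wrist","top"):
    c,W=look(n)
    print(*sockets(n,c,W),sep="\n"); print(*pins(n,c,W),sep="\n")
    if n=="wrist": cv2.imwrite("pics/w2.png",c["pixels"])
```

```text
t 5.1 pos [464.8 -41.4 274.5] closing angle from y 173.7 tilt 0.03 q6 1.35 F [-0.1  0.5 -6.4] w 60.6 g 40.0
(0.7, 465, -42, 62, 131)
(0.82, 192, array([ 458.9, -112.9,   31.9]), array([10.4, 10. ]))
(0.6, 258, array([ 450. , -190.6,   31.1]), array([10. ,  8.8]))
(0.88, 656, -190, 44, 65)
(0.8, 584, 320, 35, 60)
(0.8, 465, 282, 52, 69)
(0.5, 17, array([ 447.6, -190.5,   33.3]), array([9.6, 7.3]))
(0.47, 20, array([ 439.5, -265.2,   31.4]), array([9.9, 7.4]))
```

step_arm:
  rows:
    - [0,0,-0.015,0,0,0]
    - [0,0,-0.01,0,0,0]
    - [0,0,-0.01,0,0,0]
    - [0,0,-0.0085,0,0,0]
    - [0,0,0,0,0,0]
    - [0,0,0,0,0,0]

```text
time: 6.15
position: [0.4649, -0.0409, 0.2313]
tool_rot: [0.999, -0.055, 0.0, 0.0]
ft_force: [0.7, -0.4, -6.1]
grip_width: 0.0607
grip_force: 40.0
```

step_arm:
  rows:
    - [0,0,-0.0015,0,0,0]
    - [0,0,0,0,0,0]

```text
time: 6.4
position: [0.4649, -0.0409, 0.2302]
tool_rot: [0.999, -0.055, 0.0, 0.0]
ft_force: [-0.5, 0.4, -0.6]
grip_width: 0.061
grip_force: 40.0
```

step_arm:
  rows:
    - [0,0,0,0,0,0]
    - [0,0,0,0,0,0]
    - [0,0,0,0,0,0]
    - [0,0,0.02,0,0,0]
    - [0,0,0.06,0,0,0]
    - [0,0,0.06,0,0,0]
    - [0,0,0,0,0,0]
  jaw: 0.083

```text
time: 7.28
position: [0.4662, -0.0412, 0.3741]
tool_rot: [0.998, -0.055, 0.006, 0.002]
ft_force: [0.7, 0.1, -0.2]
grip_width: 0.0832
grip_force: 0.0
```

Run:
```python
from h import *
state()
for n in("wrist","top"):
    c,W=look(n)
    print(*sockets(n,c,W),sep="\n"); print(*pins(n,c,W),sep="\n")
```

```text
t 7.28 pos [466.2 -41.2 374.1] closing angle from y 173.7 tilt 0.66 q6 1.35 F [ 0.7  0.1 -0.2] w 83.2 g 0.0
(0.67, 465, -41, 61, 87)
(0.54, 460, 267, 30, 14)
(0.69, 107, array([ 449.9, -190.8,   31.6]), array([10.,  9.]))
(0.68, 131, array([ 441.5, -265.2,   31.4]), array([10.1,  9.1]))
(0.67, 88, array([ 458.8, -113. ,   32.1]), array([ 9.9, 10. ]))
(0.55, 76, array([467. , -40.5,  32.7]), array([7.4, 9.3]))
(0.82, 584, 320, 35, 61)
(0.65, 657, -189, 43, 65)
(0.54, 441, -36, 35, 91)
(0.71, 20, array([ 439.5, -265.1,   31.5]), array([9.9, 7. ]))
```

step_arm:
  rows:
    - [0,0.0323,0,0,0,9.6]
    - [0,0.0323,0,0,0,9.6]
    - [0,0.0323,0,0,0,9.6]
    - [0,0.0323,0,0,0,9.6]
    - [0,0.0323,0,0,0,9.6]
    - [0,0.0323,0,0,0,9.6]
    - [0,0.0323,0,0,0,9.6]
    - [0,0.0323,0,0,0,9.6]
    - [0,0.0323,0,0,0,9.6]
    - [0,0.0318,0,0,0,9.6]
    - [0,0,0,0,0,0]
    - [0,0,0,0,0,0]

```text
time: 9.07
position: [0.4646, 0.2811, 0.3685]
tool_rot: [0.709, 0.705, -0.001, -0.0]
ft_force: [-1.0, -0.2, -0.8]
grip_width: 0.0828
grip_force: 0.0
```

Run:
```python
from h import *
state()
for n in("wrist","top"):
    c,W=look(n)
    print(*sockets(n,c,W),sep="\n")
    if n=="wrist":cv2.imwrite("pics/w3.png",c["pixels"])
```

```text
t 9.07 pos [464.6 281.1 368.5] closing angle from y -90.3 tilt 0.17 q6 0.34 F [-1.  -0.2 -0.8] w 82.8 g 0.0
(0.94, 465, 282, 52, 67)
(0.68, 583, 320, 34, 59)
(0.87, 466, 282, 52, 69)
(0.57, 656, -189, 42, 65)
```

step_arm:
  rows:
    - [0.0005,0.0005,-0.055,0,0,0]
    - [0,0,-0.05,0,0,0]
    - [0,0,-0.035,0,0,0]
    - [0,0,-0.0145,0,0,0]
    - [0,0,0,0,0,0]
    - [0,0,0,0,0,0]

```text
time: 10.02
position: [0.466, 0.2822, 0.2166]
tool_rot: [0.709, 0.705, 0.001, 0.001]
ft_force: [0.4, 0.4, 0.2]
grip_width: 0.0835
grip_force: 0.0
```

step_arm:
  rows:
    - [0,0,0,0,0,0]
    - [0,0,0,0,0,0]
    - [0,0,0,0,0,0]
    - [0,0,0,0,0,0]
    - [0,0,0,0,0,0]
    - [0,0,0,0,0,0]
  jaw: 0.04
  squeeze: 40

```text
time: 10.78
position: [0.4652, 0.2822, 0.2155]
tool_rot: [0.709, 0.705, -0.0, -0.0]
ft_force: [-1.7, -0.2, 4.5]
grip_width: 0.0515
grip_force: 40.0
```

step_arm:
  rows:
    - [0,0,0.06,0,0,0]
    - [0,0,0.06,0,0,0]
    - [-0.001,-0.0495,0,0,0,0]
    - [-0.001,-0.0495,0,0,0,0]
    - [-0.001,-0.0495,0,0,0,0]
    - [-0.001,-0.0495,0,0,0,0]
    - [-0.001,-0.0495,0,0,0,0]
    - [-0.001,-0.0495,0,0,0,0]
    - [-0.001,-0.0495,0,0,0,0]
    - [-0.001,-0.0495,0,0,0,0]
    - [0,0,0,0,0,0]
    - [0,0,0,0,0,0]

```text
time: 12.28
position: [0.4567, -0.1138, 0.3345]
tool_rot: [0.709, 0.705, -0.0, -0.001]
ft_force: [0.1, 0.7, -4.0]
grip_width: 0.0517
grip_force: 40.0
```

step_arm:
  rows:
    - [0,0,-0.04,0,0,0]
    - [0,0,-0.02,0,0,0]
    - [0,0,0,0,0,0]
    - [0,0,0,0,0,0]

```text
time: 12.78
position: [0.4576, -0.1131, 0.2757]
tool_rot: [0.708, 0.706, 0.0, 0.0]
ft_force: [0.4, 0.2, -4.5]
grip_width: 0.0515
grip_force: 40.0
```

Run:
```python
from h import *
state()
for n in("wrist","top","scene"):
    c,W=look(n)
    print(n,*sockets(n,c,W),sep="\n"); print(*pins(n,c,W),sep="\n")
```

```text
t 12.78 pos [ 457.6 -113.1  275.7] closing angle from y -90.2 tilt 0.03 q6 -0.48 F [ 0.4  0.2 -4.5] w 51.5 g 40.0
wrist
(0.81, 458, -109, 60, 127)
(0.63, 465, -41, 61, 87)
(0.76, 179, array([464.4, -40.1,  33. ]), array([11.8,  9.9]))
top
(0.74, 465, -41, 61, 89)
(0.64, 584, 320, 34, 61)
(0.64, 656, -188, 43, 65)
(0.4, 19, array([465.3, -39.2,  33.6]), array([14.8, 13.1]))
scene
(0.77, 622, -161, 130, 64)
(0.74, 463, -39, 63, 87)
(0.71, 463, -110, 55, 129)
(0.58, 583, 320, 35, 61)
(0.48, 14, array([ 447.8, -190.3,   29.7]), array([9.9, 8.9]))
(0.41, 13, array([ 456.5, -110.2,   31.4]), array([8.5, 9. ]))
```

step_arm:
  rows:
    - [0,-0.0005,-0.015,0,0,0]
    - [0,0,-0.01,0,0,0]
    - [0,0,-0.01,0,0,0]
    - [0,0,-0.01,0,0,0]
    - [0,0,-0.0015,0,0,0]
    - [0,0,0,0,0,0]
    - [0,0,0,0,0,0]

```text
time: 14.1
position: [0.4574, -0.1144, 0.2291]
tool_rot: [0.709, 0.706, 0.0, 0.0]
ft_force: [-0.6, -0.3, 5.0]
grip_width: 0.0515
grip_force: 40.0
```

step_arm:
  rows:
    - [0,0,0,0,0,0]
    - [0,0,0,0,0,0]
    - [0,0,0,0,0,0]
    - [0,0,0.02,0,0,0]
    - [0,0,0.06,0,0,0]
    - [0,0,0.06,0,0,0]
    - [0,0,0,0,0,0]
  jaw: 0.08

```text
time: 14.98
position: [0.4586, -0.1149, 0.373]
tool_rot: [0.709, 0.705, 0.002, 0.005]
ft_force: [0.5, -0.9, -0.4]
grip_width: 0.0797
grip_force: 0.0
```

Run:
```python
from h import *
state()
for n in("wrist","top"):
    c,W=look(n)
    print(n,*sockets(n,c,W),sep="\n"); print(*pins(n,c,W),sep="\n")
```

```text
t 14.97 pos [ 458.6 -114.9  373. ] closing angle from y -90.3 tilt 0.64 q6 -0.48 F [ 0.5 -0.9 -0.4] w 79.7 g 0.0
wrist
(0.88, 465, -41, 61, 87)
(0.8, 458, -115, 53, 81)
(0.72, 653, -171, 23, 42)
(0.68, 89, array([ 448.2, -190.1,   31.5]), array([10.6,  7.5]))
(0.67, 92, array([464.3, -39.9,  32.6]), array([10.4, 10. ]))
(0.56, 87, array([ 440.2, -264.4,   31.2]), array([9.9, 7. ]))
top
(0.69, 465, -41, 61, 89)
(0.61, 593, -143, 194, 64)
(0.58, 584, 320, 35, 61)
```

step_arm:
  rows:
    - [0.022,-0.0083,0,0,0,10]
    - [0.022,-0.0083,0,0,0,10]
    - [0.022,-0.0083,0,0,0,10]
    - [0.022,-0.0083,0,0,0,10]
    - [0.022,-0.0083,0,0,0,10]
    - [0.022,-0.0083,0,0,0,10]
    - [0.022,-0.0083,0,0,0,10]
    - [0.022,-0.0083,0,0,0,10]
    - [0.022,-0.0083,0,0,0,10]
    - [0,0,0,0,0,0]
    - [0,0,0,0,0,0]

```text
time: 16.65
position: [0.6545, -0.1887, 0.3671]
tool_rot: [0.004, 1.0, 0.001, -0.002]
ft_force: [-0.3, -0.1, -0.8]
grip_width: 0.0797
grip_force: 0.0
```

Run:
```python
from h import *
state()
for n in("wrist","top"):
    c,W=look(n)
    print(n,*sockets(n,c,W),sep="\n")
    cv2.imwrite(f"pics/{n}4.png",c["pixels"])
```

```text
t 16.65 pos [ 654.5 -188.7  367.1] closing angle from y -0.4 tilt 0.23 q6 -2.01 F [-0.3 -0.1 -0.8] w 79.7 g 0.0
wrist
(0.75, 656, -190, 43, 63)
(0.57, 493, -44, 23, 52)
top
```

View pics/wrist4.png

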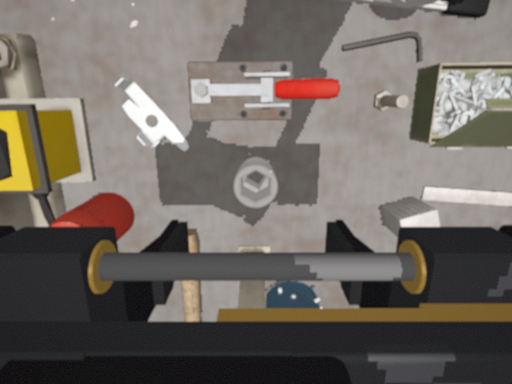

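Run:
```python
from h import *
for n in("wrist","scene"):
    c,W=look(n)
    m=(W[...,0]>.58)&(W[...,0]<.71)&(W[...,1]<-.22)&(W[...,1]>-.4)&(W[...,2]>.07)&(W[...,2]<.19)
    p=W[m]; print(n,len(p)); 
    if len(p): print(p.min(0).round(3),p.max(0).round(3))
```

```text
wrist 7000
[ 0.58  -0.392  0.07 ] [ 0.694 -0.229  0.19 ]
scene 506
[ 0.581 -0.399  0.07 ] [ 0.71  -0.233  0.19 ]
```

Run:
```python
from h import *
for n in("wrist","scene"):
    c,W=look(n)
    m=(W[...,0]>.60)&(W[...,0]<.71)&(W[...,1]<-.22)&(W[...,1]>-.36)&(W[...,2]>.085)&(W[...,2]<.17)
    p=W[m]
    for a in np.arange(-.36,-.22,.02):
        q=p[(p[:,1]>=a)&(p[:,1]<a+.02)]
        if len(q): print(n,round(a,2),len(q),q.min(0).round(3),q.max(0).round(3))
```

```text
wrist -0.36 2250 [ 0.6   -0.36   0.085] [ 0.688 -0.347  0.13 ]
scene -0.36 142 [ 0.6   -0.36   0.085] [ 0.71  -0.341  0.155]
scene -0.34 1 [ 0.701 -0.339  0.088] [ 0.701 -0.339  0.088]
```

step_arm:
  rows:
    - [0.001,-0.0005,-0.055,0,0,0]
    - [0,0,-0.05,0,0,0]
    - [0,0,-0.035,0,0,0]
    - [0,0,-0.015,0,0,0]
    - [0,0,0,0,0,0]
    - [0,0,0,0,0,0]

```text
time: 17.8
position: [0.6572, -0.1899, 0.2156]
tool_rot: [0.002, 1.0, -0.001, 0.002]
ft_force: [0.2, 0.6, 0.4]
grip_width: 0.0796
grip_force: 0.0
```

step_arm:
  rows:
    - [0,0,0,0,0,0]
    - [0,0,0,0,0,0]
    - [0,0,0,0,0,0]
    - [0,0,0,0,0,0]
    - [0,0,0,0,0,0]
    - [0,0,0,0,0,0]
  jaw: 0.03
  squeeze: 40

```text
time: 18.55
position: [0.6564, -0.1896, 0.2138]
tool_rot: [0.002, 1.0, 0.0, -0.0]
ft_force: [-0.2, 0.8, 1.0]
grip_width: 0.0424
grip_force: 40.0
```

step_arm:
  rows:
    - [0,0,0.055,0,0,0]
    - [0,0,0.055,0,0,0]
    - [-0.0345,0,0,0,0,0]
    - [-0.0345,0,0,0,0,0]
    - [-0.0345,0,0,0,0,0]
    - [-0.0345,-0.0005,0,0,0,0]
    - [-0.0345,0,0,0,0,0]
    - [-0.0345,-0.0005,0,0,0,0]
    - [0,0,-0.04,0,0,0]
    - [0,0,-0.015,0,0,0]
    - [0,0,0,0,0,0]
    - [0,0,0,0,0,0]

```text
time: 20.05
position: [0.4496, -0.1907, 0.269]
tool_rot: [0.002, 1.0, -0.0, 0.0]
ft_force: [-0.3, 0.1, -4.3]
grip_width: 0.0424
grip_force: 40.0
```

Run:
```python
from h import *
state()
for n in("wrist","top"):
    c,W=look(n)
    print(n,*sockets(n,c,W),sep="\n"); print(*pins(n,c,W),sep="\n")
```

```text
t 20.05 pos [ 449.6 -190.7  269. ] closing angle from y -0.3 tilt 0.03 q6 -2.2 F [-0.3  0.1 -4.3] w 42.4 g 40.0
wrist
(0.72, 429, -129, 79, 81)
(0.67, 447, -192, 48, 118)
(0.6, 452, -95, 116, 87)
(0.55, 209, array([ 438.1, -265.8,   31.7]), array([10.7,  9.1]))
top
(0.81, 584, 319, 34, 61)
(0.72, 71, array([582.4, 316.3,  33.2]), array([29. , 29.6]))
```

step_arm:
  rows:
    - [-0.001,0,-0.012,0,0,0]
    - [0,0,-0.01,0,0,0]
    - [0,0,-0.01,0,0,0]
    - [0,0,-0.0095,0,0,0]
    - [0,0,0,0,0,0]
    - [0,0,0,0,0,0]

```text
time: 21.1
position: [0.4483, -0.1905, 0.227]
tool_rot: [0.002, 1.0, 0.0, -0.0]
ft_force: [-0.9, 1.2, 0.9]
grip_width: 0.0423
grip_force: 40.0
```

step_arm:
  rows:
    - [0,0,0,0,0,0]
    - [0,0,0,0,0,0]
    - [0,0,0,0,0,0]
    - [0,0,0.02,0,0,0]
    - [0,0,0.06,0,0,0]
    - [0,0,0.06,0,0,0]
    - [0,0,0,0,0,0]
  jaw: 0.054

```text
time: 21.98
position: [0.4496, -0.1913, 0.3717]
tool_rot: [0.002, 1.0, -0.003, 0.005]
ft_force: [0.3, 0.6, -0.1]
grip_width: 0.0537
grip_force: 0.0
```

Run:
```python
from h import *
state()
for n in("wrist","top"):
    c,W=look(n)
    print(n,*sockets(n,c,W),sep="\n"); print(*pins(n,c,W),sep="\n")
```

```text
t 21.98 pos [ 449.6 -191.3  371.7] closing angle from y -0.3 tilt 0.67 q6 -2.2 F [ 0.3  0.6 -0.1] w 53.7 g 0.0
wrist
(0.78, 457, -115, 53, 81)
(0.77, 464, -42, 62, 87)
(0.57, 448, -191, 44, 77)
(0.76, 89, array([ 438.1, -266.1,   32.3]), array([9.6, 9.7]))
(0.48, 65, array([ 446.2, -192.4,   33.5]), array([6.7, 9.9]))
(0.46, 34, array([ 456.2, -115.6,   36.9]), array([7.4, 6. ]))
top
(0.97, 465, -41, 61, 89)
(0.74, 458, -114, 52, 83)
(0.49, 584, 319, 34, 61)
(0.39, 26, array([ 456.4, -110.9,   35.2]), array([20.2, 13.4]))
```

step_arm:
  rows:
    - [0.0113,0.0425,0,0,0,-7.5]
    - [0.0113,0.0425,0,0,0,-7.5]
    - [0.0113,0.0425,0,0,0,-7.5]
    - [0.0113,0.0425,0,0,0,-7.5]
    - [0.0113,0.0425,0,0,0,-7.5]
    - [0.0113,0.0425,0,0,0,-7.5]
    - [0.0113,0.0425,0,0,0,-7.5]
    - [0.0113,0.0425,0,0,0,-7.5]
    - [0.0113,0.0425,0,0,0,-7.5]
    - [0.0113,0.0425,0,0,0,-7.5]
    - [0.0113,0.0425,0,0,0,-7.5]
    - [0.0113,0.0425,0,0,0,-7.5]

```text
time: 23.78
position: [0.584, 0.3208, 0.365]
tool_rot: [0.71, 0.704, -0.002, -0.001]
ft_force: [0.5, -0.6, 0.4]
grip_width: 0.054
grip_force: 0.0
```

step_arm:
  rows:
    - [0,0,0,0,0,0]
    - [0,0,0,0,0,0]
  jaw: 0.07

```text
time: 24.02
position: [0.5835, 0.3191, 0.3653]
tool_rot: [0.708, 0.706, -0.002, -0.001]
ft_force: [-0.5, -0.6, -0.1]
grip_width: 0.0661
grip_force: 0.0
```

Run:
```python
from h import *
state()
for n in("wrist","top"):
    c,W=look(n)
    print(n,*sockets(n,c,W),sep="\n")
```

```text
t 24.02 pos [583.5 319.1 365.3] closing angle from y -90.2 tilt 0.23 q6 0.34 F [-0.5 -0.6 -0.1] w 66.1 g 0.0
wrist
(0.81, 584, 320, 34, 59)
top
(0.85, 465, -41, 61, 89)
(0.64, 458, -114, 52, 83)
(0.59, 448, -190, 44, 79)
(0.48, 585, 319, 35, 61)
```

step_arm:
  rows:
    - [0,0.0005,-0.055,0,0,0]
    - [0,0,-0.05,0,0,0]
    - [0,0,-0.035,0,0,0]
    - [0,0,-0.015,0,0,0]
    - [0,0,0,0,0,0]
    - [0,0,0,0,0,0]

```text
time: 24.98
position: [0.5848, 0.32, 0.2141]
tool_rot: [0.709, 0.705, 0.002, 0.001]
ft_force: [-0.4, -0.2, 0.1]
grip_width: 0.0697
grip_force: 0.0
```

step_arm:
  rows:
    - [0,0,0,0,0,0]
    - [0,0,0,0,0,0]
    - [0,0,0,0,0,0]
    - [0,0,0,0,0,0]
    - [0,0,0,0,0,0]
    - [0,0,0,0,0,0]
  jaw: 0.02
  squeeze: 40

```text
time: 25.72
position: [0.5839, 0.3199, 0.2123]
tool_rot: [0.709, 0.705, -0.0, -0.0]
ft_force: [-0.2, -0.7, 0.9]
grip_width: 0.0325
grip_force: 40.0
```

step_arm:
  rows:
    - [0,0,0.05,0,0,0]
    - [0,0,0.05,0,0,0]
    - [0,0,0.05,0,0,0]
    - [-0.0131,-0.0532,0,0,0,0]
    - [-0.0131,-0.0532,0,0,0,0]
    - [-0.0131,-0.0532,0,0,0,0]
    - [-0.0131,-0.0532,0,0,0,0]
    - [-0.0131,-0.0532,0,0,0,0]
    - [-0.0131,-0.0532,0,0,0,0]
    - [-0.0131,-0.0532,0,0,0,0]
    - [-0.0131,-0.0532,0,0,0,0]
    - [-0.0131,-0.0532,0,0,0,0]

```text
time: 27.22
position: [0.4652, -0.1604, 0.3619]
tool_rot: [0.709, 0.705, -0.0, -0.0]
ft_force: [1.2, -0.2, -3.3]
grip_width: 0.0325
grip_force: 40.0
```

step_arm:
  rows:
    - [-0.0131,-0.0532,0,0,0,0]
    - [-0.0129,-0.0532,0,0,0,0]
    - [0,0,0,0,0,0]
    - [0,0,-0.05,0,0,0]
    - [0,0,-0.04,0,0,0]
    - [0,0,0,0,0,0]
    - [0,0,0,0,0,0]

```text
time: 28.1
position: [0.4406, -0.265, 0.273]
tool_rot: [0.709, 0.706, 0.0, 0.001]
ft_force: [0.3, 0.2, -1.6]
grip_width: 0.0321
grip_force: 40.0
```

Run:
```python
from h import *
state()
for n in("wrist","top"):
    c,W=look(n)
    print(n,*sockets(n,c,W),sep="\n")
```

```text
t 28.1 pos [ 440.6 -265.   273. ] closing angle from y -90.2 tilt 0.06 q6 -0.76 F [ 0.3  0.2 -1.6] w 32.1 g 40.0
wrist
(0.94, 458, -137, 25, 73)
(0.9, 448, -191, 43, 77)
(0.65, 443, -260, 44, 120)
top
(0.84, 465, -41, 61, 89)
```

step_arm:
  rows:
    - [0,-0.0003,-0.016,0,0,0]
    - [0,0,-0.01,0,0,0]
    - [0,0,-0.01,0,0,0]
    - [0,0,-0.01,0,0,0]
    - [0,0,-0.0005,0,0,0]
    - [0,0,0,0,0,0]
    - [0,0,0,0,0,0]

```text
time: 29.18
position: [0.4399, -0.2656, 0.2256]
tool_rot: [0.709, 0.705, -0.0, -0.0]
ft_force: [-1.2, 0.9, 2.0]
grip_width: 0.0323
grip_force: 40.0
```

step_arm:
  rows:
    - [0,0,0,0,0,0]
    - [0,0,0,0,0,0]
    - [0,0,0,0,0,0]
    - [0,0,0,0,0,0]
    - [0,0,0.02,0,0,0]
    - [0,0,0.06,0,0,0]
    - [0,0,0.06,0,0,0]
    - [-0.02,-0.06,0.01,0,0,0]
    - [-0.02,-0.06,0.01,0,0,0]
    - [0,0,0,0,0,0]
    - [0,0,0,0,0,0]
  jaw: 0.07

```text
time: 30.55
position: [0.4006, -0.3823, 0.3848]
tool_rot: [0.709, 0.705, 0.0, -0.001]
ft_force: [0.7, 1.3, -0.0]
grip_width: 0.0699
grip_force: 0.0
```

Run:
```python
from h import *
state()
for n in("wrist","top","scene"):
    c,W=look(n)
    print(n,*sockets(n,c,W),sep="\n")
    if n=="top": cv2.imwrite("pics/top9.png",cv2.resize(c["pixels"][100:290,200:430],None,fx=3,fy=3))
```

```text
t 30.55 pos [ 400.6 -382.3  384.8] closing angle from y -90.3 tilt 0.11 q6 -0.96 F [ 0.7  1.3 -0. ] w 69.9 g 0.0
wrist
(0.81, 440, -265, 34, 73)
(0.45, 448, -208, 18, 28)
top
(0.89, 449, -190, 43, 79)
(0.8, 440, -264, 34, 75)
(0.75, 458, -114, 52, 83)
(0.64, 465, -41, 61, 89)
scene
(0.78, 450, -186, 45, 78)
(0.77, 454, -98, 83, 83)
(0.71, 465, -39, 64, 89)
```

View pics/top9.png

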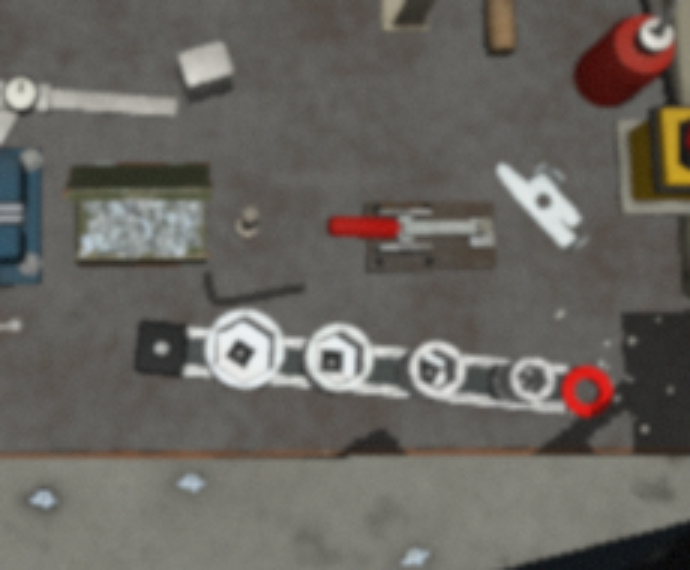

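The picture shows the sockets descending in size from the foot (160,348) to the red eye (587,390), at (243,349), (338,357), (437,369) and (533,380). Their measured tops of 89, 83, 79 and 75 mm match seated heights of 88, 82, 78 and 74 mm.

```bash
python3 -c "
from rig import hand_in; print(hand_in())"
```

```text
the job is handed in; nothing more can be done
None
```

The four sockets are on the rail in order, 34, 43, 52 and 61 mm from the red eye to the black foot, all seated on their clips by camera measurement and released, and the job was handed in at about 31 s; no verdict came back.

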